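Lean the long board against the bench's end panel

TASK

Take the long board out of the rack and lean it flat against the low white pegboard panel, its foot down on the bench and resting against the inside of the stop strip so that it cannot slide out, and its upper part resting on the panel. Leave it there, square to the panel and within the panel's length, and leave the short board standing in the rack.

Things in the scene. Friction and masses are not known exactly. Their poses are not given: they have to be found in the camera images.
- long_board_center (a point): Centre of the long plain-wood board: 260 mm long (z axis, upright), 50 mm wide (x), 14 mm thick (y), about 0.13 kg. It stands on end, lower 50 mm in one of two slots (54 x 17 mm, 80 mm apart along x) of a plywood rack fixed to the bench; rack floor 12 mm, rack walls to 62 mm above the bench. Lift the foot clear of the slot; carry it foot down.
- long_board_foot (a point): Centre of the lower end face of the long board, 130 mm below long_board_center along its z axis; same axes.
- short_board_center (a point): Centre of the short board of the same wood and section (50 x 14 mm, axes alike) but 120 mm long, standing in the rack's other slot. Leave it.
- lean_wall: White pegboard panel fixed upright on the bench, 160 mm high, 280 long, 18 thick, and a dark stop strip on the bench parallel to it. Origin: bench level, foot of the panel's face, mid-length. x along the panel, y out of its face to the strip, z up. Strip: inner face at y = 75 mm, 24 wide, 20 high. Foot at the strip, the board leans on the panel's top edge, 21 degrees from vertical.
Mind the look-alikes: they are no part of the job. What is shaped like the part that bears long_board_center but pink, purple or yellow is not meant.

How it is judged:
At the end, for the whole second after the job is handed in: The long board, released and at rest, leans on the panel 11 to 31 degrees from vertical, square to it within 15 degrees; its foot is on the bench within 20 mm of resting against the strip's inside and within 125 mm of the panel's middle; the short board has not moved over 30 mm (y of long_board_foot in the frame of lean_wall between 0.048 and 0.076 m and x of long_board_foot in the frame of lean_wall between -0.125 and 0.125 m and height (world z) of long_board_foot below 0.015 m and angle between long_board_center's own z axis and vertical between 0.19 and 0.55 rad and angle between the x axis of long_board_center and the x axis of lean_wall, either way round below 0.26 rad and linear speed of long_board below 0.02 m/s and angular speed of long_board below 0.1 rad/s); the robot touches nothing.
It fails at once if the short board is moved by more than 30 mm (distance of short_board_center from where it was at the start of the episode above 0.03 m).
It also fails if it takes over 38 s, if anything falls off the work surface, if the arm or the gripper's body presses on something with over 40 N, if the wrist force passes 120 N, or if a joint passes its speed limit or range.

ROBOT

A 6-joint arm with a two-finger parallel gripper is mounted at the origin on the work surface. World frame = base frame: x ahead of the robot, y to its left, z up, the work surface at z = 0. Lengths are in m, angles in rad, forces in N, time in s.
With the tool pointing down it reaches from about 0.15 to 0.775 m from the base axis. Payload 6.1 kg.
Tool frame: the origin (TCP) lies midway between the tips of the shut fingers; the grasp point (between the pads) lies 19 mm behind it; z points along the fingers, y is the line along which they close (so a half turn about z gives the same grasp; the last joint's range is limited). The gripper opens to 85 mm and grips with 20 to 120 N. Pads are 22 mm wide; open, the fingers measure 114 mm over their backs; the gripper's body (76 mm by 85 mm) begins 54 mm behind the grasp point. The pads swing forward as they close: fully open they stand 13 mm farther back than shut.
Start: joints at [0, 0.126, -0.04, 1.405, 0, 1.571], TCP at [0.525, -0, 0.231] pointing down, gripper open.
Joint ranges: [-2.72, 2.72], [-0.95, 1.95], [-1.27, 1.35], [-1.78, 2.02], [-1.46, 1.47], [-3.14, 3.14]. Speed limits (rad/s): [2.39, 2.39, 3.01, 3.14, 3.14, 3.14].

INTERFACE

Orientations are given as a unit quaternion [x, y, z, w].
In Python, from workcell import ctrl, eyes gives the robot as it stands. The module is installed in compiled form; this text tells all that it offers.
- The arm moves only by the tool arm_command, never from a script. Its argument "increments" is a list of rows, each a list of 7 numbers: the shift along the world's x, y, z scaled (see below), then the turn, a rotation vector about the world's x, y, z scaled (see below), then the closure, from -1 (fully open) to 1 (shut). In form: [[dx, dy, dz, ax, ay, az, gripper], ...]. A call has 1 to 20 rows; each row shifts and turns the commanded pose from where the row before left it; what a row does not reach is not made up. The controller multiplies each number of a shift by 15 cm and each number of a turn by 90 degrees. A row lasts 1/8 s, in which the tool goes at most 62.5 mm and 10.7 degrees, less where a joint would pass 70% of its speed; a pose out of reach is approached as far as the arm can. A call with a number of a shift or a turn outside -1 to 1 is refused whole. A call with a gripper value outside its range is refused whole. The fingers move at their own pace and stop on an object; "grip_force" is the grip in N (left out, the last holds). Time passes only in rows, so rows that do not move let the fingers close. It gives the time, the measured TCP pose, the force, the opening and the grip force at its end, in the units of the state.
- ctrl.read_state(): the state, without advancing time (a new reading comes with each control period).
- eyes.get_image(name): name is "scene" or "side" or "wrist"; returns a dict with "color" (420x560x3 uint8, blue, green, red), "intrinsics" (3x3 intrinsics, pixels), "eye" and "attitude" of the camera in the world. Camera axes: x right, y up, looking along -z (the intrinsics and any distortion apply to the point x, -y, -z); pixel columns grow to the right and rows downward; lengths in m; the calibration is good to about 2 mm. The wrist camera is an equidistant fisheye: a pixel r from the principal point sees the ray r / f radians off the axis. A picture is of the moment at which its call begins. There is no depth.
- ctrl.job_done(): hands the job in; it is judged then, once.
The state is a dict: "clock": time; "qpos": joint angles; "joint_velocities": joint speeds; "joint_efforts": joint torques, N m; "tcp_pos": TCP position; "ee_rot": TCP orientation; "contact_force": force on the tool from outside, world axes, zero at the start; "moment": the same for the moment, N m; "width": finger opening in m; "finger_force": force on a finger pad.
Only numpy, scipy, OpenCV 4.12 (cv2) and the standard library are available. Lean on these libraries where they do the work, as an engineer would, in place of code of your own. Each camera call takes 0.05 s, during which the arm holds its last target. There are 200 camera calls.

## Working session

There is one attempt and no reset: what is moved stays moved. The work goes in short steps, Python scripts to look and compute and a tool call to move; the robot and the scene stay as the last step left them, time stands still between calls to the robot, and variables do not carry over. Pictures are saved under pics/ and viewed, at most 10 in all, crops included, and the job is handed in when it is done.

Besides the shell and the picture viewer there is one more tool, called after "Request:" by a JSON object that holds its "api" and its "payload", one argument or row to a line. arm_command: Moves the arm, as the interface text tells. Its arguments: {"type":"object","properties":{"increments":{"type":"array"},"grip_force":{"type":"number"}},"required":["increments"]}

```bash
mkdir -p pics
cat > h.py <<'E'
import numpy as np, cv2, json
from workcell import ctrl, eyes
from scipy.spatial.transform import Rotation as R
def rot(a):
    a=np.array(a,float); return a if a.shape==(3,3) else R.from_quat(a).as_matrix()
def ray(im,u,v):
    K=np.array(im["intrinsics"]); x=(u-K[0,2])/K[0,0]; y=(v-K[1,2])/K[1,1]
    d=rot(im["attitude"])@np.array([x,-y,-1.]); return np.array(im["eye"]),d/np.linalg.norm(d)
def onz(im,u,v,z):
    e,d=ray(im,u,v); return e+d*(z-e[2])/d[2]
def proj(im,p):
    K=np.array(im["intrinsics"]); c=rot(im["attitude"]).T@(np.array(p)-np.array(im["eye"]))
    return [K[0,2]+K[0,0]*c[0]/-c[2],K[1,2]+K[1,1]*-c[1]/-c[2]]
def tri(i1,p1,i2,p2):
    e1,d1=ray(i1,*p1); e2,d2=ray(i2,*p2)
    s=np.linalg.lstsq(np.stack([d1,-d2],1),e2-e1,rcond=None)[0]
    a,b=e1+s[0]*d1,e2+s[1]*d2; return (a+b)/2,np.linalg.norm(a-b)
E
python3 - <<'E'
from h import *
import pickle
D={}
for n in("scene","side"):
    im=eyes.get_image(n); D[n]=im; cv2.imwrite(f"pics/{n}0.png",im["color"])
    print({k:v for k,v in im.items() if k!="color"})
pickle.dump(D,open("d0.pkl","wb"))
E
```

```text
{'intrinsics': array([[459.01487075,   0.        , 272.71044439],
       [  0.        , 459.01487075, 217.51103648],
       [  0.        ,   0.        ,   1.        ]]), 'eye': array([1.05366517, 0.05646651, 0.81220436]), 'attitude': array([0.19559934, 0.21839245, 0.70735922, 0.64318627])}
{'intrinsics': array([[475.25967394,   0.        , 284.50156481],
       [  0.        , 475.25967394, 203.31092518],
       [  0.        ,   0.        ,   1.        ]]), 'eye': array([0.08797106, 0.56573299, 0.620879  ]), 'attitude': array([-0.16738303,  0.42491278,  0.82756345, -0.32645183])}
```

View pics/scene0.png

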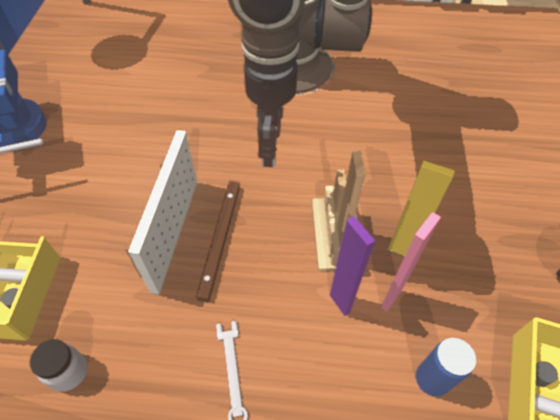

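View pics/side0.png

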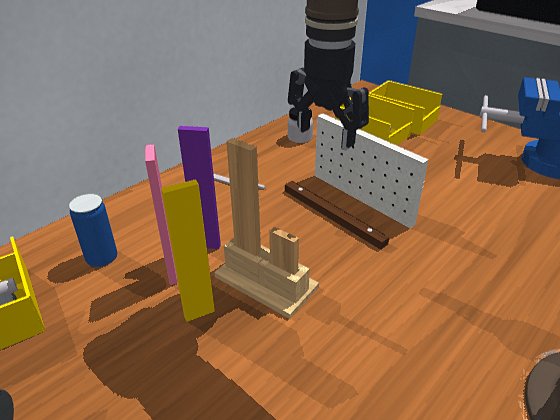

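The scene view shows the panel on the left (top edge about (182,135) to (135,250)), with the strip from (235,185) to (205,298). The rack is at about (330,230), partly behind the purple decoy. The side view shows the long board with its top at (243,143) and the short board at (285,235). I'll zoom in on both.

Run:
```python
from h import *
import pickle
D=pickle.load(open("d0.pkl","rb"))
a=D["scene"]["color"][125:325,120:400]; b=D["side"]["color"][110:330,180:440]
a=cv2.resize(a[:,170:280],None,fx=3.6,fy=3.6,interpolation=cv2.INTER_CUBIC)[:600]
b=cv2.resize(b[:,10:150],None,fx=2.7,fy=2.7,interpolation=cv2.INTER_CUBIC)[:600]
h=600;o=np.zeros((h,a.shape[1]+b.shape[1],3),np.uint8);o[:a.shape[0],:a.shape[1]]=a;o[:b.shape[0],a.shape[1]:]=b
print(a.shape,b.shape);cv2.imwrite("pics/crop.png",o)
```

```text
(600, 396, 3) (594, 378, 3)
```

View pics/crop.png

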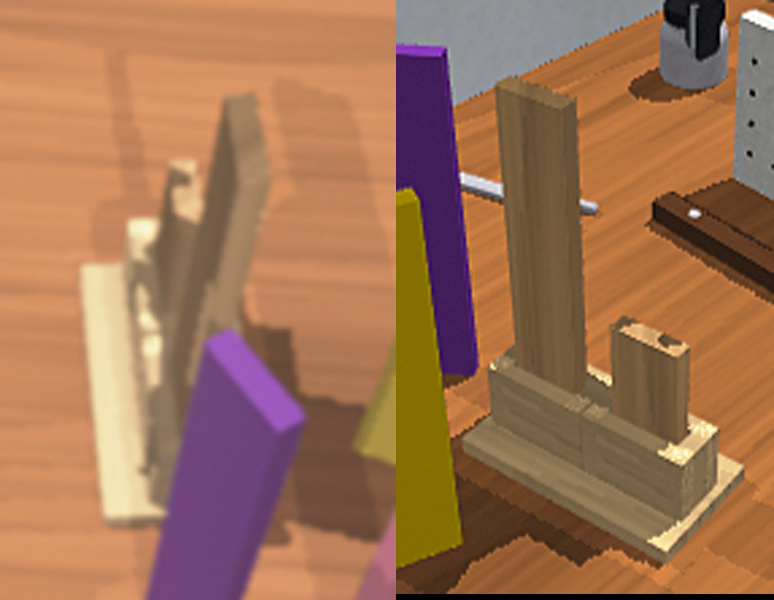

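Long board top corners are at side crop (497,88), (512,78), (577,97) and (573,108). It stands in the rack's far slot. Next I'll crop the panel and strip.

Run:
```python
from h import *
import pickle
D=pickle.load(open("d0.pkl","rb"))
S=D["side"]
for p in [(497,88),(512,78),(577,97),(573,108)]: print(onz(S,190+(p[0]-396)/2.7,110+p[1]/2.7,.272).round(4))
print("short")
for p in [(612,328),(624,317),(691,345),(686,355)]: print(onz(S,190+(p[0]-396)/2.7,110+p[1]/2.7,.132).round(4))
print("rackbase")
for p in [(464,441),(664,551),(743,466)]: print(onz(S,190+(p[0]-396)/2.7,110+p[1]/2.7,.012).round(4))
a=D["scene"]["color"][125:305,120:250]; b=S["color"][105:255,275:435]
a=cv2.resize(a,None,fx=3,fy=3,interpolation=cv2.INTER_CUBIC); b=cv2.resize(b,None,fx=2.5,fy=2.5,interpolation=cv2.INTER_CUBIC)
o=np.zeros((540,790,3),np.uint8);o[:,:390]=a;o[:375,390:]=b;cv2.imwrite("pics/crop2.png",o)
```

```text
[0.5927 0.1533 0.272 ]
[0.5955 0.1394 0.272 ]
[0.552  0.1296 0.272 ]
[0.5446 0.1399 0.272 ]
short
[0.5165 0.1412 0.132 ]
[0.5186 0.1286 0.132 ]
[0.4711 0.1206 0.132 ]
[0.4671 0.1295 0.132 ]
rackbase
[0.61   0.1916 0.012 ]
[0.4462 0.1702 0.012 ]
[0.4573 0.0811 0.012 ]
```

View pics/crop2.png

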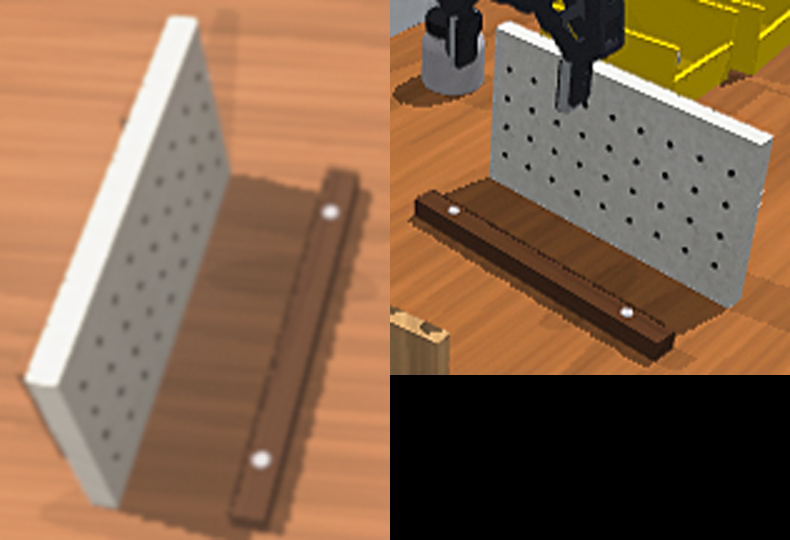

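Scene crop: the panel face's top edge runs (197,18)–(57,387), its foot (230,175)–(120,505), and the strip's inner top edge about (330,170)–(232,517). Side crop: the face's top edge runs (497,30)–(768,143) and its foot (491,180)–(735,306).

Run:
```python
from h import *
import pickle
D=pickle.load(open("d0.pkl","rb"))
A=D["scene"];S=D["side"]
fa=lambda p,z:onz(A,120+p[0]/3,125+p[1]/3,z)[:2]
fs=lambda p,z:onz(S,275+(p[0]-390)/2.5,105+p[1]/2.5,z)[:2]
def pr(n,p,q):
    d=p-q; print(n,p.round(4),q.round(4),"mid",((p+q)/2).round(4),"ang",np.degrees(np.arctan2(d[1],d[0])).round(2),"len",np.linalg.norm(d).round(4))
pr("A top",fa((57,387),.16),fa((197,18),.16));pr("A bot",fa((120,505),0),fa((230,175),0))
pr("S top",fs((497,30),.16),fs((768,143),.16));pr("S bot",fs((491,180),0),fs((735,306),0))
pr("A strip in",fa((232,517),.02),fa((330,170),.02));pr("A strip out",fa((268,524),.02),fa((358,172),.02))
pr("S strip out",fs((415,199),.02),fs((655,345),.02))
# long board top in scene, crop offset(290,125)/3.6
for p in [(228,95),(254,93),(268,150)]: print(onz(A,290+p[0]/3.6,125+p[1]/3.6,.272)[:2].round(4))
s=ctrl.read_state();print(s["clock"],s["tcp_pos"],s["ee_rot"],s["width"])
```

```text
A top [ 0.7063 -0.1989] [ 0.4257 -0.1791] mid [ 0.566 -0.189] ang -4.03 len 0.2813
A bot [ 0.7023 -0.1988] [ 0.4302 -0.1792] mid [ 0.5662 -0.189 ] ang -4.11 len 0.2728
S top [ 0.6974 -0.1957] [ 0.4216 -0.1846] mid [ 0.5595 -0.1902] ang -2.31 len 0.276
S bot [ 0.6986 -0.1984] [ 0.423  -0.1875] mid [ 0.5608 -0.193 ] ang -2.26 len 0.2758
A strip in [ 0.7123 -0.1212] [ 0.4341 -0.1012] mid [ 0.5732 -0.1112] ang -4.11 len 0.279
A strip out [ 0.7149 -0.098 ] [ 0.434  -0.0805] mid [ 0.5745 -0.0892] ang -3.58 len 0.2814
S strip out [ 0.709  -0.1013] [ 0.4323 -0.078 ] mid [ 0.5707 -0.0896] ang -4.8 len 0.2777
[0.553  0.1333]
[0.5508 0.1446]
[0.583  0.1502]
0.1 [5.24623199e-01 2.74511992e-05 2.30587070e-01] [ 7.07079241e-01  7.07133934e-01 -5.27449222e-04 -5.17722303e-04] 0.08540476803753426
```

Run:
```python
from h import *
import pickle
D=pickle.load(open("d0.pkl","rb"))
A=D["scene"]
for n,ps in dict(purple=[(345,218),(373,244)],yellow=[(425,163),(452,172),(447,183)],pink=[(430,214),(438,218)]).items():
    for p in ps: print(n,onz(A,*p,.26)[:2].round(3))
```

```text
purple [0.673 0.123]
purple [0.713 0.162]
yellow [0.556 0.247]
yellow [0.571 0.287]
yellow [0.594 0.277]
pink [0.654 0.246]
pink [0.66  0.257]
```

Request:
{"api": "arm_command", "payload": {
  "increments": [
    [0,0,0.2,0,0,0.11,-1],
    [0,0,0.2,0,0,0.11,-1]
  ],
  "grip_force": 40
}}

```text
clock: 0.35
tcp_pos: [0.5245, -0.0, 0.2913]
ee_rot: [0.573, 0.82, -0.001, -0.001]
contact_force: [0.5, -0.5, 0.2]
width: 0.0857
finger_force: 0.0
```

Run:
```python
from h import *
s=ctrl.read_state();print(s["clock"],s["tcp_pos"],s["ee_rot"],s["qpos"],s["contact_force"])
```

```text
0.35 [ 5.24503682e-01 -5.08303625e-06  2.91310088e-01] [ 5.72675557e-01  8.19781562e-01 -5.42124450e-04 -7.76352551e-04] [-9.87722109e-06  1.35227302e-01  1.02654464e-01  1.54011729e+00
  3.30296363e-07  1.21952253e+00] [ 0.53445455 -0.47320675  0.2384212 ]
```

Request:
{"api": "arm_command", "payload": {
  "increments": [
    [0.039,0.117,0.04,0,0,0.109,-0.2],
    [0.039,0.117,0.04,0,0,0.109,-0.2],
    [0.039,0.117,0.04,0,0,0.109,-0.2],
    [0.039,0.117,0.04,0,0,0.109,-0.2],
    [0.039,0.117,0.04,0,0,0.109,-0.2],
    [0.039,0.117,0.04,0,0,0.109,-0.2],
    [0.039,0.117,0.04,0,0,0.109,-0.2],
    [0.039,0.117,0.02,0,0,0.109,-0.2],
    [0,0,0,0,0,0,-0.2]
  ]
}}

```text
clock: 1.48
tcp_pos: [0.572, 0.1412, 0.3355]
ee_rot: [-0.072, 0.997, -0.0, -0.001]
contact_force: [-0.5, 0.2, -0.6]
width: 0.0512
finger_force: 0.0
```

Run:
```python
from h import *
im=eyes.get_image("wrist");cv2.imwrite("pics/w1.png",im["color"]);im2=eyes.get_image("side");
s=ctrl.read_state();Rm=rot(s["ee_rot"]);print(s["clock"],s["tcp_pos"],np.degrees(np.arctan2(Rm[1,1],Rm[0,1])),Rm[:,2],s["qpos"])
a=cv2.resize(im["color"],None,fx=.7,fy=.7);b=cv2.resize(im2["color"],None,fx=.7,fy=.7)
cv2.imwrite("pics/w1.png",np.hstack([a,b]))
```

```text
1.575 [0.57160492 0.14013242 0.33577883] 98.1198665158623 [-9.51314560e-04 -5.26091805e-04 -9.99999409e-01] [ 2.40557258e-01  2.82810789e-01  3.85772173e-01  1.67480697e+00
 -2.84298319e-04  9.88391983e-02]
```

View pics/w1.png

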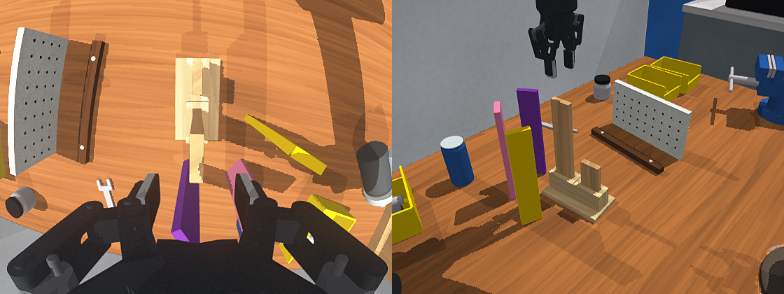

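The wrist view shows the board's top edge centred (column ≈196) between the fingers (148 and 242) and aligned with them. I'll descend and grip.

Request:
{"api": "arm_command", "payload": {
  "increments": [
    [0,0,-0.19,0,0,0,-0.2],
    [0,0,-0.19,0,0,0,-0.2],
    [0,0,-0.19,0,0,0,-0.2],
    [0,0,-0.19,0,0,0,-0.2],
    [0,0,0,0,0,0,-0.2],
    [0,0,0,0,0,0,1],
    [0,0,0,0,0,0,1],
    [0,0,0,0,0,0,1],
    [0,0,0,0,0,0,1],
    [0,0,0,0,0,0,1]
  ],
  "grip_force": 50
}}

```text
clock: 2.82
tcp_pos: [0.5725, 0.1406, 0.224]
ee_rot: [-0.072, 0.997, 0.0, 0.002]
contact_force: [-1.1, -0.1, 6.3]
width: 0.0136
finger_force: 49.5
```

Request:
{"api": "arm_command", "payload": {
  "increments": [
    [0,0,0.08,0,0,0,1],
    [0,0,0.1,0,0,0,1],
    [0,0,0.1,0,0,0,1],
    [0,0,0.1,0,0,0,1],
    [0,0,0.1,0,0,0,1],
    [0,0,0.04,0,0,0,1],
    [0,0,0,0,0,0,1]
  ]
}}

```text
clock: 3.7
tcp_pos: [0.572, 0.1405, 0.3008]
ee_rot: [-0.072, 0.997, 0.0, 0.0]
contact_force: [-0.3, 0.2, -1.6]
width: 0.0133
finger_force: 48.6
```

Run:
```python
from h import *
im2=eyes.get_image("side");im=eyes.get_image("scene")
s=ctrl.read_state();print(s["clock"],s["tcp_pos"],s["contact_force"],s["width"])
a=cv2.resize(im["color"],None,fx=.7,fy=.7);b=cv2.resize(im2["color"],None,fx=.7,fy=.7)
cv2.imwrite("pics/l1.png",np.hstack([a,b]))
```

```text
3.8 [0.57169881 0.1403913  0.29982292] [-0.72324024 -0.29592966 -1.99853377] 0.013699105072416418
```

View pics/l1.png

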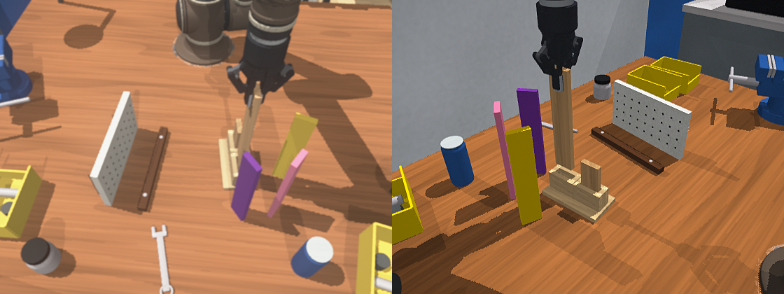

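The board is gripped straight and clear of the rack, and the short board stands undisturbed. Next I'll carry it to the panel and tilt it.

Request:
{"api": "arm_command", "payload": {
  "increments": [
    [-0.004,-0.15,0,0,0,-0.0134,1],
    [-0.004,-0.2,0,0,0,-0.0134,1],
    [-0.004,-0.22,0,0,0,-0.0134,1],
    [-0.004,-0.22,0,0,0,-0.0134,1],
    [-0.004,-0.22,0,0,0,-0.0134,1],
    [-0.004,-0.22,0,0,0,-0.0134,1],
    [-0.004,-0.22,0,0,0,-0.0134,1],
    [-0.004,-0.22,0,0,0,-0.0134,1],
    [-0.004,-0.2,0,0,0,-0.0134,1],
    [-0.004,-0.137,0,0,0,-0.0134,1],
    [0,0,0,0,0,0,1],
    [-0.003,-0.05,0,0.05,-0.0033,0,1],
    [-0.003,-0.05,0,0.05,-0.0033,0,1],
    [-0.003,-0.05,0,0.05,-0.0033,0,1],
    [-0.003,-0.06,0,0.05,-0.0033,0,1],
    [0,0,0,0,0,0,1],
    [0,0,0,0,0,0,1]
  ]
}}

```text
clock: 5.92
tcp_pos: [0.5641, -0.1916, 0.3004]
ee_rot: [0.032, 0.987, 0.156, 0.005]
contact_force: [0.4, 0.1, -1.7]
width: 0.0133
finger_force: 49.1
```

Run:
```python
from h import *
im2=eyes.get_image("side");im=eyes.get_image("scene")
s=ctrl.read_state();Rm=rot(s["ee_rot"]);print(s["clock"],s["tcp_pos"],s["contact_force"],s["width"],Rm.round(4),s["qpos"])
print("foot",s["tcp_pos"]+.212*Rm[:,2])
a=im["color"][60:340,60:340];b=im2["color"][20:300,250:530]
cv2.imwrite("pics/t1.png",cv2.resize(np.hstack([a,b]),None,fx=1.4,fy=1.4))
```

```text
6.025 [ 0.56411902 -0.19114834  0.30085461] [ 0.37567941 -0.24149024 -2.25900073] 0.0135582349855343 [[-9.979e-01  6.110e-02  2.070e-02]
 [ 6.460e-02  9.492e-01  3.081e-01]
 [-8.000e-04  3.088e-01 -9.511e-01]] [-0.46820061  0.37522639  0.40029387  1.72190046  0.28823532 -0.42205297]
foot [ 0.5685146  -0.12584036  0.09921249]
```

View pics/t1.png

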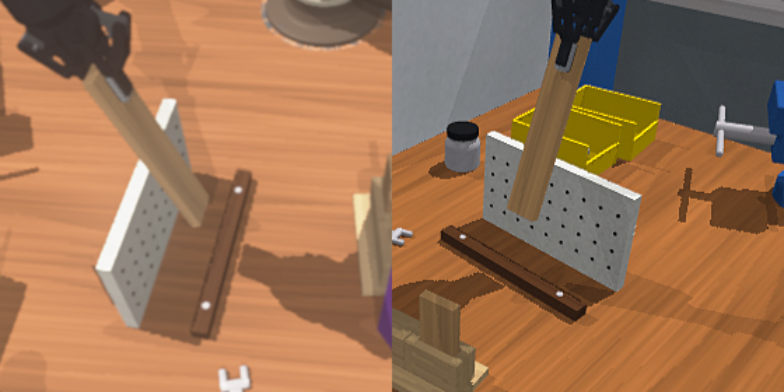

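The board is over the gap between the panel and the strip, tilted 18° toward the panel. Now I'll lower it.

Request:
{"api": "arm_command", "payload": {
  "increments": [
    [0,0,-0.1,0,0,0,1],
    [0,0,-0.12,0,0,0,1],
    [0,0,-0.12,0,0,0,1],
    [0,0,-0.12,0,0,0,1],
    [0,0,-0.1,0,0,0,1],
    [0,0,-0.05,0,0,0,1],
    [0,0,0,0,0,0,1],
    [0,0,-0.014,0,0,0,1],
    [0,0,-0.014,0,0,0,1],
    [0,0,0,0,0,0,1]
  ]
}}

```text
clock: 7.28
tcp_pos: [0.564, -0.1922, 0.2047]
ee_rot: [0.033, 0.987, 0.157, 0.005]
contact_force: [-1.7, 0.1, -1.7]
width: 0.0133
finger_force: 49.1
```

Request:
{"api": "arm_command", "payload": {
  "increments": [
    [0,0,-0.01,0,0,0,1],
    [0,0,-0.01,0,0,0,1],
    [0,0,0,0,0,0,1]
  ]
}}

```text
clock: 7.65
tcp_pos: [0.5642, -0.1925, 0.2035]
ee_rot: [0.033, 0.987, 0.156, 0.006]
contact_force: [-0.9, -1.2, 7.9]
width: 0.0133
finger_force: 50.5
```

Request:
{"api": "arm_command", "payload": {
  "increments": [
    [0,0.01,0.003,0,0,0,1],
    [0,0.01,0,0,0,0,1],
    [0,0,0,0,0,0,1]
  ]
}}

```text
clock: 8.02
tcp_pos: [0.5644, -0.1906, 0.204]
ee_rot: [0.033, 0.987, 0.155, 0.007]
contact_force: [-0.3, -5.3, 7.6]
width: 0.0134
finger_force: 50.6
```

Run:
```python
from h import *
im2=eyes.get_image("side");im=eyes.get_image("scene")
a=im["color"][60:340,60:340];b=im2["color"][20:300,250:530]
cv2.imwrite("pics/t2.png",cv2.resize(np.hstack([a,b]),None,fx=1.4,fy=1.4))
```

```text
(no output)
```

View pics/t2.png

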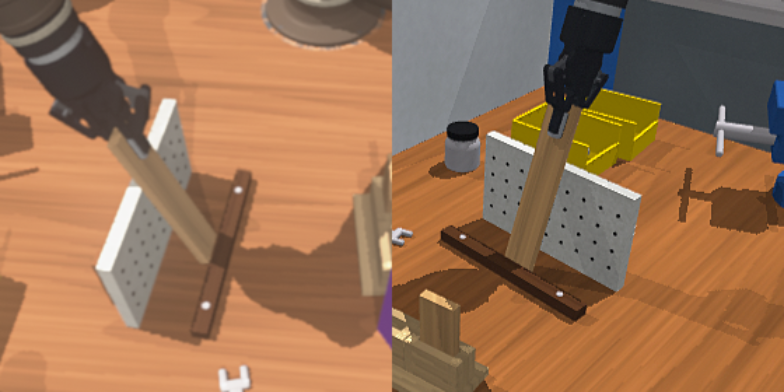

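The foot sits at the strip and the 5 N side force confirms contact. Releasing and backing off along the board's axis.

Request:
{"api": "arm_command", "payload": {
  "increments": [
    [0,0,0,0,0,0,0.4],
    [0,0,0,0,0,0,0],
    [0,0,0,0,0,0,-0.3],
    [0,0,0,0,0,0,-0.5],
    [0,0,0,0,0,0,-0.5],
    [0,0,0,0,0,0,-0.5],
    [-0.001,-0.018,0.048,0,0,0,-0.5],
    [-0.002,-0.035,0.095,0,0,0,-0.5],
    [-0.004,-0.062,0.19,0,0,0,-0.5],
    [-0.004,-0.062,0.19,0,0,0,-0.5],
    [-0.004,-0.062,0.19,0,0,0,-0.5],
    [0,0,0.1,0,0,0,-0.5],
    [0,0,0,0,0,0,-0.5],
    [0,0,0,0,0,0,-0.5]
  ]
}}

```text
clock: 9.88
tcp_pos: [0.5617, -0.225, 0.3234]
ee_rot: [0.033, 0.987, 0.157, 0.005]
contact_force: [0.4, -1.2, -0.1]
width: 0.0639
finger_force: 0.0
```

Run:
```python
from h import *
im2=eyes.get_image("side");im=eyes.get_image("scene")
a=im["color"][60:340,60:340];b=im2["color"][20:300,250:530]
cv2.imwrite("pics/t3.png",cv2.resize(np.hstack([a,b]),None,fx=1.4,fy=1.4))
```

```text
(no output)
```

View pics/t3.png

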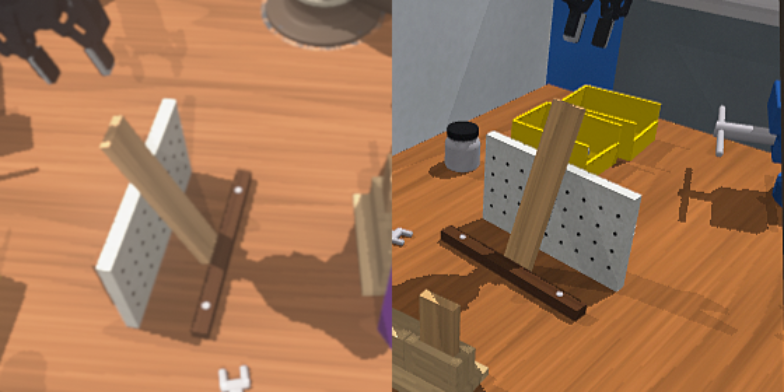

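The board leans on the panel's top edge with its foot against the strip, clear of the gripper, and the short board is still standing. Handing in.

```bash
python3 -c "
from workcell import ctrl
print(ctrl.job_done())"
```

```text
the job is handed in; nothing more can be done
None
```

The long board now leans on the pegboard panel with its foot against the inside of the stop strip, the short board is still in the rack, and the job was handed in at about 10 s of the 38 s allowed; the hand-in returned no verdict.

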